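Tea tins by height beside the samovar

ROBOT

A 6-joint arm with a two-finger parallel gripper is mounted at the origin on the work surface. World frame = base frame: x ahead of the robot, y to its left, z up, the work surface at z = 0. Lengths are in m, angles in rad, forces in N, time in s.
With the tool pointing down it reaches from about 0.275 to 0.75 m from the base axis. Payload 10.2 kg.
Tool frame: the origin (TCP) lies midway between the tips of the shut fingers; the grasp point (between the pads) lies 19 mm behind it; z points along the fingers, y is the line along which they close (so a half turn about z gives the same grasp; the last joint's range is limited). The gripper opens to 88 mm and grips with 3 to 60 N. Pads are 18 mm wide; open, the fingers measure 123 mm over their backs; the gripper's body (75 mm by 187 mm) begins 45 mm behind the grasp point.
Start: joints at [-1.539, 0.313, 1.498, -0, 1.331, -0.223], TCP at [0.132, -0.508, 0.239] pointing down, gripper open.
Joint ranges: [-2.94, 2.94], [-0.97, 2.17], [0.19, 2.56], [-1.23, 4.37], [0.02, 3.11], [-2.88, 2.88]. Speed limits (rad/s): [2.39, 2.39, 3.01, 3.14, 3.14, 3.14].

INTERFACE

Orientations are given as a rotation vector (axis times angle).
In Python, from rig import arm, grip, solver, sensors, cams, job gives the robot as it stands. Calls block until the motion is done:
- arm.move_ptp(position, orientation): joint-space move of the TCP to a pose.
- arm.move_linear(position, vel=0.15, ori=None): straight line of the TCP; ori=None keeps the orientation; vel is the mean speed in m/s.
- arm.move_joints(angles): joint-space move.
- grip(opening): opening from 0.0 (shut) to 1.0 (fully open); the grip force is fixed at half the most; returns when the fingers have stopped.
- arm.hold(seconds).
- solver.ik(position, orientation): joint angles nearest the present ones, or None.
- sensors.get_state(): the state.
- cams.read_camera(name): name is "scene" or "side" or "wrist"; returns the picture (400x640x3 uint8, blue, green, red); there is no depth.
- cams.camera_model(name): a dict with "intrinsics" (3x3 intrinsics, pixels), "R" (3x3) and "t" (3): a world point X has camera coordinates R X + t. Camera axes: x right, y down, z forward; pixel columns grow to the right and rows downward; lengths in m; the calibration is good to about 2 mm. The wrist camera is an equidistant fisheye: a pixel r from the principal point sees the ray r / f radians off the axis. A picture is of the moment at which its call begins: read the wrist's pose just before it. camera_model takes no time and is no camera call; for the wrist camera it gives the pose at the moment of the call.
A pose or a line that the arm cannot do raises arm.MotionError and nothing moves.
- job.sign_off(): hands the job in; it is judged then, once.
The state is a dict: "time": time; "q": joint angles; "joint_vel": joint speeds; "joint_efforts": joint torques, N m; "tcp_pos": TCP position; "eef_rot": TCP orientation; "wrist_force": force on the tool from outside, world axes, zero at the start; "ft_torque": the same for the moment, N m; "grip_width": opening from 0.0 (shut) to 1.0 (fully open); "gripper_force": force on a finger pad.
Only numpy, scipy, OpenCV 4.12 (cv2) and the standard library are available. Lean on these libraries where they do the work, as an engineer would, in place of code of your own. Each camera call takes 0.05 s, during which the arm holds its last target. There are 200 camera calls.

TASK

Line up the four tea tins by height on the tray's row of black coasters, one tin per coaster: the tallest at the end nearest the samovar, stepping down to the shortest at the far end. Load them tallest first and work down to the shortest, setting each one gently down, upright and centred on its coaster, without dropping it. Leave the blue glass cup where it stands.

Things in the scene. Friction and masses are not known exactly. Their poses are not given: they have to be found in the camera images.
- tin_green: green closed tea tin, the tallest: plain upright cylinder 52 mm in diameter, 140 mm tall, flat top with a tiny brass dot and thin brass bands; 0.08 to 0.3 kg, loose. Origin at the centre of its underside, z up along its axis.
- tin_yellow: yellow closed tea tin, the second tallest: plain upright cylinder 52 mm in diameter, 115 mm tall, flat top with a tiny brass dot and thin brass bands; 0.08 to 0.3 kg, loose. Origin at the centre of its underside, z up along its axis.
- tin_red: red closed tea tin, the third tallest: plain upright cylinder 52 mm in diameter, 90 mm tall, flat top with a tiny brass dot and thin brass bands; 0.08 to 0.3 kg, loose. Origin at the centre of its underside, z up along its axis.
- tin_white: white closed tea tin, the shortest: plain upright cylinder 52 mm in diameter, 65 mm tall, flat top with a tiny brass dot and thin brass bands; 0.08 to 0.3 kg, loose. Origin at the centre of its underside, z up along its axis.
- coaster_1: black round coaster, 64 mm wide, 3 mm thick, fixed on a pale tray; number 1 of a straight row of four, from the robot's left (+y) to its right, 95 mm apart. Origin: centre of its underside, 10 mm above the table; a tin stands on its top, 3 mm above. y axis along the row. Tray rim 18 mm high, 44 mm in front of its centre; spoon box 33 mm high, 70 mm behind.
- coaster_2: black round coaster, 64 mm wide, 3 mm thick, fixed on a pale tray; number 2 of a straight row of four, from the robot's left (+y) to its right, 95 mm apart. Origin: centre of its underside, 10 mm above the table; a tin stands on its top, 3 mm above. y axis along the row. Tray rim 18 mm high, 44 mm in front of its centre; spoon box 33 mm high, 70 mm behind.
- coaster_3: black round coaster, 64 mm wide, 3 mm thick, fixed on a pale tray; number 3 of a straight row of four, from the robot's left (+y) to its right, 95 mm apart. Origin: centre of its underside, 10 mm above the table; a tin stands on its top, 3 mm above. y axis along the row. Tray rim 18 mm high, 44 mm in front of its centre; spoon box 33 mm high, 70 mm behind.
- coaster_4: black round coaster, 64 mm wide, 3 mm thick, fixed on a pale tray; number 4 of a straight row of four, from the robot's left (+y) to its right, 95 mm apart. Origin: centre of its underside, 10 mm above the table; a tin stands on its top, 3 mm above. y axis along the row. Tray rim 18 mm high, 44 mm in front of its centre; spoon box 33 mm high, 70 mm behind.
- samovar: nickel-plated steel electric samovar with black handles and a brass tap, fixed, 176 mm across the belly (226 mm across the handles), 306 mm tall, standing beyond one end of the tray: to the robot's left (y > 0) in some starts, to its right (y < 0) in others; a table lamp with a cream shade stands at the other end (170 mm wide, 300 mm tall). Origin at the centre of its underside.
- cup: blue glass cup, empty, loose, 68 mm across the rim, 85 mm tall, standing in the same row as the tins at the start. Origin at the centre of its underside.
Mind the look-alikes: they are no part of the job. Leave any turquoise look-alike of the tin_white alone.

How it is judged:
By the outcome, as a careful person would: the job done as asked, in the order asked, and still so for the second after the job is handed in, with the robot touching nothing.
It also fails if it takes over 106 s, if anything falls off the work surface, if the arm or the gripper's body presses on something with over 40 N, if the wrist force passes 120 N, or if a joint passes its speed limit or range.

## Working session

There is one attempt and no reset: what is moved stays moved. The work goes in short steps, each a Python script; the robot and the scene stay as the last script left them, time stands still between calls to the robot, and variables do not carry over. Pictures are saved under pics/ and viewed, at most 14 in all, crops included, and the job is handed in when it is done.

```bash
ls; mkdir -p pics; python3 - <<'E'
from rig import arm, grip, solver, sensors, cams, job
import cv2, numpy as np
s=sensors.get_state(); print(s['time'],s['tcp_pos'],s['eef_rot'],s['grip_width'])
for n in ['scene','side','wrist']:
    cv2.imwrite(f'pics/{n}0.png',cams.read_camera(n)); m=cams.camera_model(n)
    print(n,np.round(m['intrinsics'],1).tolist(),np.round(m['R'],3).tolist(),np.round(-m['R'].T@m['t'],3))
E
```

```text
pics
0.0 [ 0.13230253 -0.50783693  0.23816384] [-3.11496123e+00 -3.98960748e-01 -1.47345242e-04] 0.9996479021308494
scene [[392.6, 0.0, 312.4], [0.0, 392.6, 200.8], [0.0, 0.0, 1.0]] [[0.855, 0.518, 0.008], [0.385, -0.627, -0.677], [-0.346, 0.582, -0.736]] [ 0.896 -0.69   0.905]
side [[489.2, 0.0, 324.0], [0.0, 489.2, 198.3], [0.0, 0.0, 1.0]] [[-0.887, -0.461, 0.002], [-0.353, 0.676, -0.647], [0.297, -0.575, -0.763]] [0.108 0.739 1.   ]
wrist [[309.7, 0.0, 318.2], [0.0, 309.7, 202.0], [0.0, 0.0, 1.0]] [[0.253, -0.967, -0.001], [-0.929, -0.243, 0.279], [-0.271, -0.069, -0.96]] [ 0.202 -0.49   0.385]
```

View pics/scene0.png

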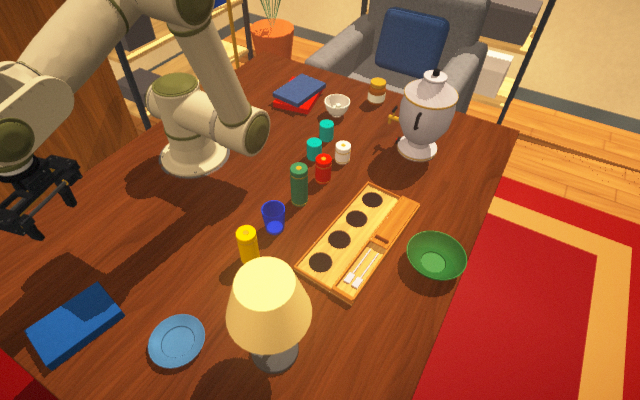

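View pics/side0.png

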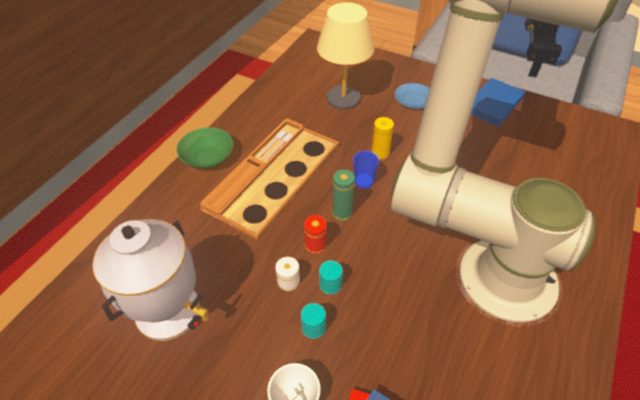

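The scene view shows the samovar at (425,120), on the robot's left, with the lamp at (270,310) on the right. The tins are yellow (248,245), green (299,185), red (323,168) and white (343,152). The cup is at (273,217), two turquoise look-alikes are at (314,149) and (327,131), and the coasters run from (372,199) to (320,262). The side view agrees: white is at (288,273) and the turquoise pair at (331,277) and (313,320).

The white tin is (343,152) because it is the only white cylinder with a brass dot. The other two are turquoise. I'll measure now and confirm this in a crop.

```bash
cat > vis.py <<'E'
import cv2, numpy as np
def ray(m,p):
    R,t=np.array(m['R']),np.array(m['t']); d=R.T@np.linalg.inv(m['intrinsics'])@[p[0],p[1],1]
    return -R.T@t, d/np.linalg.norm(d)
def onplane(m,p,z):
    c,d=ray(m,p); return c+d*(z-c[2])/d[2]
def tri(m1,p1,m2,p2):
    (a,u),(b,v)=ray(m1,p1),ray(m2,p2)
    s=np.linalg.lstsq(np.c_[u,-v],b-a,rcond=None)[0]
    A,B=a+s[0]*u,b+s[1]*v
    return (A+B)/2,np.linalg.norm(A-B)
def blobs(mask,amin,amax):
    n,l,st,c=cv2.connectedComponentsWithStats(mask.astype(np.uint8))
    return [(i,c[i],st[i]) for i in range(1,n) if amin<=st[i,4]<=amax],l
E
cat > meas.py <<'E'
import sys
from rig import cams
from vis import *
M={n:cams.camera_model(n) for n in ('scene','side')}; I={n:cv2.imread(f'pics/{n}0.png') for n in M}
approx={'green':((299,185),(343,195)),'yellow':((248,245),(383,138)),'red':((323,168),(315,235)),'white':((343,152),(288,273))}
hue={'green':(45,85),'yellow':(24,34),'red':None,'white':None}
out={n:{} for n in M}; vis={n:I[n].copy() for n in M}
for k,(n) in enumerate(M):
    hsv=cv2.cvtColor(I[n],cv2.COLOR_BGR2HSV); H,S,V=[hsv[...,i].astype(int) for i in range(3)]
    masks={'green':(H>45)&(H<82)&(S>60),'yellow':(H>=22)&(H<36)&(S>200)&(V>120),'red':((H<4)|(H>174))&(S>190)&(V>110),'white':(S<75)&(V>110)}
    for c,a in approx.items():
        m=masks[c]; l=cv2.connectedComponents(m.astype(np.uint8))[1]; x,y=a[k]
        w=l[y-8:y+9,x-8:x+9]; i=np.bincount(w[w>0]).argmax(); mm=(l==i)
        cn=max(cv2.findContours(mm.astype(np.uint8),cv2.RETR_EXTERNAL,cv2.CHAIN_APPROX_NONE)[0],key=len)
        (cx,cy),(w_,h_),ang=cv2.minAreaRect(cv2.convexHull(cn)); bx=cv2.boundingRect(cn)
        out[n][c]=(cx,cy); print(n,c,'rect',np.round([cx,cy,w_,h_,ang],1),'bbox',bx)
        cv2.drawContours(vis[n],[cn],-1,(255,0,255),1)
    bl,l=blobs((V<75)&True,80,900)
    print(n,'black',[(np.round(c,1).tolist(),st[2:].tolist()) for i,c,st in bl])
for c in approx:
    p,e=tri(M['scene'],out['scene'][c],M['side'],out['side'][c]); print(c,'body centre',np.round(p,4),'gap',round(e,4))
a=cv2.resize(vis['scene'][125:275,225:415],None,fx=4,fy=4,interpolation=cv2.INTER_CUBIC); cv2.imwrite('pics/cropA.png',a)
b=cv2.resize(vis['side'][110:300,260:405],None,fx=3,fy=3,interpolation=cv2.INTER_CUBIC); cv2.imwrite('pics/cropB.png',b)
E
python3 meas.py
```

```text
scene green rect [296.9 191.1  15.3  24.2   8.1] bbox (291, 178, 16, 26)
scene yellow rect [245.5 232.5  15.   19.   90. ] bbox (236, 225, 20, 16)
scene red rect [319.4 174.9  10.4  11.3  16.7] bbox (316, 168, 11, 14)
scene white rect [343.  145.5   9.   14.   90. ] bbox (336, 141, 15, 10)
scene black [([193.9, 10.2], [37, 25, 711]), ([246.7, 25.6], [10, 58, 182]), ([527.4, 56.6], [59, 124, 645]), ([482.5, 20.4], [14, 34, 105]), ([137.6, 31.1], [38, 44, 731]), ([191.0, 31.1], [40, 18, 145]), ([440.9, 48.3], [17, 57, 233]), ([132.0, 83.9], [36, 89, 611]), ([397.0, 69.8], [48, 18, 156]), ([255.2, 147.3], [19, 15, 92]), ([27.3, 305.2], [56, 51, 155]), ([204.0, 392.9], [20, 17, 95])]
side green rect [342.4 203.3  18.4  27.7   3.4] bbox (333, 189, 20, 29)
side yellow rect [383.  137.   17.2  38.3   2. ] bbox (374, 118, 19, 39)
side red rect [315.  243.5  11.   18.   90. ] bbox (306, 238, 19, 12)
side white rect [287.  267.5  21.   22.   90. ] bbox (276, 257, 23, 22)
side black []
green body centre [0.4303 0.0064 0.0389] gap 0.0059
yellow body centre [ 0.4207 -0.2275  0.0814] gap 0.0069
red body centre [0.4406 0.131  0.0114] gap 0.0107
white body centre [0.4547 0.25   0.0587] gap 0.0014
```

```bash
python3 - <<'E'
import cv2,numpy as np
a=cv2.imread('pics/scene0.png')[125:285,225:415]; cv2.imwrite('pics/cropA2.png',cv2.resize(a,None,fx=3.75,fy=3.75,interpolation=cv2.INTER_NEAREST))
b=cv2.imread('pics/side0.png')[110:295,235:405]; cv2.imwrite('pics/cropB2.png',cv2.resize(b,None,fx=3.2,fy=3.2,interpolation=cv2.INTER_NEAREST))
E
```

```text
(no output)
```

View pics/cropA2.png

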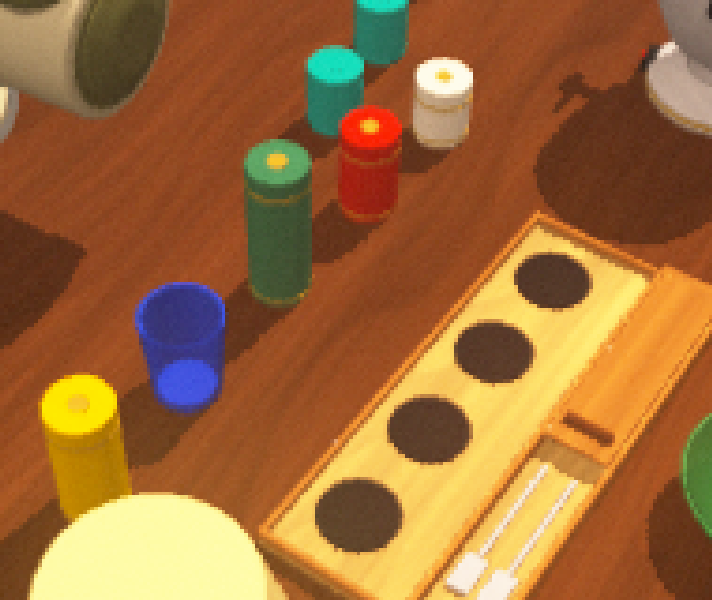

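View pics/cropB2.png

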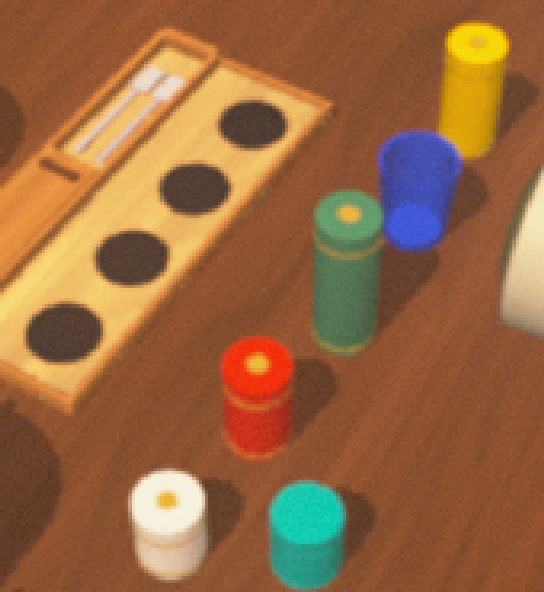

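The crops confirm the identities. The white tin, with brass dot and band, is at crop A (444,76) and crop B (167,500). The turquoise ones at A (334,65), A (382,10) and B (307,515) have no dot. The dots and coasters are all clear, so I'll refine and triangulate them.

```bash
cat > meas2.py <<'E'
from rig import cams
from vis import *
M={n:cams.camera_model(n) for n in ('scene','side')}; I={n:cv2.imread(f'pics/{n}0.png') for n in M}
D={'green':((277,161),(348,213)),'yellow':((79,403),(478,42)),'red':((370,126),(258,363)),'white':((444,76),(167,500))}
C=[((553,281),(64,332)),((494,352),(131,258)),((430,430),(194,189)),((359,515),(253,125))]
o=lambda k,p:(np.array(p)/(3.75,3.2)[k]-.5+((225,125),(235,110))[k])
def dot(img,p):
    x,y=np.round(p).astype(int); r=4
    w=cv2.cvtColor(img[y-r:y+r+1,x-r:x+r+1],cv2.COLOR_BGR2LAB).astype(float)
    yy,xx=np.mgrid[-r:r+1,-r:r+1]; ring=np.hypot(xx,yy*1.4); bg=np.median(w[(ring>3)&(ring<4.6)],0)
    d=np.linalg.norm(w-bg,axis=2); d=np.where(ring<3.3,np.maximum(d-0.35*d[ring<2.5].max(),0),0)
    return np.array([x+(d*xx).sum()/d.sum(),y+(d*yy).sum()/d.sum()])
def coaster(img,p):
    x,y=np.round(p).astype(int); V=cv2.cvtColor(img,cv2.COLOR_BGR2HSV)[...,2]
    w=V[y-18:y+19,x-18:x+19]; m=cv2.connectedComponents((w<110).astype(np.uint8),connectivity=4)[1]; m=m==m[18,18]
    cn=max(cv2.findContours(m.astype(np.uint8),cv2.RETR_EXTERNAL,cv2.CHAIN_APPROX_NONE)[0],key=len)
    e=cv2.fitEllipse(cn); return np.array(e[0])+(x-18,y-18),e[1],m.sum()
for c,ps in D.items():
    q=[dot(I[n],o(k,ps[k])) for k,n in enumerate(M)]; P,e=tri(M['scene'],q[0],M['side'],q[1])
    print(c,np.round([*q[0],*q[1]],1),np.round(P,4),'gap',round(e,4))
for i,ps in enumerate(C):
    r=[coaster(I[n],o(k,ps[k])) for k,n in enumerate(M)]; q=[a[0] for a in r]; P,e=tri(M['scene'],q[0],M['side'],q[1])
    print('coaster',i+1,np.round([*q[0],*q[1]],1),[a[2] for a in r],np.round(P,4),'gap',round(e,4),'planes',[np.round(onplane(M[n],q[k],.013)[:2],4) for k,n in enumerate(M)])
for nm,a,b in [('turq',(334,65),(307,515)),('cuprim',(181,313),(419,158))]:
    P,e=tri(M['scene'],o(0,a),M['side'],o(1,b)); print(nm,np.round(P,3),round(e,4))
print('samovar',onplane(M['scene'],(417,150),0),'lamp',onplane(M['side'],(344,97),0))
E
python3 meas2.py
```

```text
green [298.3 167.3 343.3 176.3] [0.4339 0.0071 0.1388] gap 0.0003
yellow [245.8 232.1 383.6 122.8] [ 0.4344 -0.245   0.1126] gap 0.0019
red [323.2 158.1 315.  223. ] [0.4467 0.1297 0.0886] gap 0.0006
white [342.9 144.8 286.8 265.8] [0.4552 0.2485 0.0632] gap 0.0004
coaster 1 [371.7 199.5 254.4 213.6] [np.int64(216), np.int64(307)] [0.6296 0.1213 0.0085] gap 0.0002 planes [array([0.6309, 0.1171]), array([0.6273, 0.1242])]
coaster 2 [355.9 218.5 275.8 190.1] [np.int64(241), np.int64(262)] [0.6227 0.0263 0.0082] gap 0.0001 planes [array([0.6242, 0.0225]), array([0.6202, 0.0297])]
coaster 3 [338.9 239.2 295.3 168.5] [np.int64(279), np.int64(233)] [ 0.6159 -0.0681  0.0083] gap 0.0004 planes [array([ 0.6176, -0.0713]), array([ 0.6134, -0.0645])]
coaster 4 [319.9 262.1 313.4 148.4] [np.int64(325), np.int64(214)] [ 0.6093 -0.1631  0.0081] gap 0.0 planes [array([ 0.6108, -0.166 ]), array([ 0.6068, -0.1587])]
turq [0.363 0.213 0.061] 0.0008
cuprim [ 0.43  -0.122  0.085] 0.0003
samovar [0.66133618 0.4324812  0.        ] lamp [ 0.63873146 -0.42794301  0.        ]
```

```bash
python3 - <<'E'
import cv2,numpy as np
a=cv2.resize(cv2.imread('pics/scene0.png')[120:250,0:110],None,fx=3.5,fy=3.5); b=cv2.resize(cv2.imread('pics/side0.png')[0:100,500:600],(385,385))
cv2.imwrite('pics/gr.png',np.hstack([a[:385],b]))
from rig import solver,cams
from vis import *
from scipy.spatial.transform import Rotation as Ro
for s in (1,-1):
    x=s*np.array([.0712,.9975,0]);x/=np.linalg.norm(x);z=np.array([0,0,-1.]);o=Ro.from_matrix(np.c_[x,np.cross(z,x),z]).as_rotvec();print(o)
    for p in [(.434,.007),(.434,-.245),(.447,.13),(.455,.2485),(.63,.121),(.609,-.163)]:
        for h in (.03,.28):
            q=solver.ik([*p,h],o);print(p,h,None if q is None else np.round(q,2))
m=cams.camera_model('scene')
for nm,X in [('tcp',[.132,-.508,.238]),('tooly+',np.array([.132,-.508,.238])+.06*np.array([.25,-.97,0])),('toolx+',np.array([.132,-.508,.238])+.06*np.array([.97,.25,0]))]:
    c=m['R']@np.array(X)+m['t'];print(nm,(m['intrinsics']@c/c[2])[:2]*3.5-np.array([0,420]))
E
```

```text
[2.2991622  2.14090111 0.        ]
(0.434, 0.007) 0.03 [-0.26  0.43  1.98  0.    0.73 -0.18]
(0.434, 0.007) 0.28 [-0.26  0.08  1.68  0.    1.39 -0.18]
(0.434, -0.245) 0.03 [-0.75  0.53  1.8  -0.    0.81 -0.68]
(0.434, -0.245) 0.28 [-0.75  0.23  1.5   0.    1.41 -0.68]
(0.447, 0.13) 0.03 [0.03 0.48 1.89 0.   0.77 0.1 ]
(0.447, 0.13) 0.28 [0.03 0.15 1.59 0.   1.4  0.1 ]
(0.455, 0.2485) 0.03 [0.27 0.57 1.74 0.   0.84 0.34]
(0.455, 0.2485) 0.28 [0.27 0.27 1.45 0.   1.43 0.34]
(0.63, 0.121) 0.03 [0.01 0.78 1.32 0.   1.04 0.08]
(0.63, 0.121) 0.28 [0.01 0.56 1.02 0.   1.56 0.08]
(0.609, -0.163) 0.03 [-0.45  0.76  1.37  0.    1.02 -0.38]
(0.609, -0.163) 0.28 [-0.45  0.53  1.07  0.    1.54 -0.38]
[ 2.14090111 -2.2991622  -0.        ]
(0.434, 0.007) 0.03 None
(0.434, 0.007) 0.28 None
(0.434, -0.245) 0.03 [-0.75  0.53  1.8   0.    0.81  2.46]
(0.434, -0.245) 0.28 [-0.75  0.23  1.5   0.    1.41  2.46]
(0.447, 0.13) 0.03 None
(0.447, 0.13) 0.28 None
(0.455, 0.2485) 0.03 [ 0.27  0.57  1.74  0.    0.84 -2.8 ]
(0.455, 0.2485) 0.28 [ 0.27  0.27  1.45  0.    1.43 -2.8 ]
(0.63, 0.121) 0.03 None
(0.63, 0.121) 0.28 None
(0.609, -0.163) 0.03 [-0.45  0.76  1.37  0.    1.02  2.77]
(0.609, -0.163) 0.28 [-0.45  0.53  1.07  0.    1.54  2.77]
tcp [192.14018213 351.2824569 ]
tooly+ [120.3633792 425.189567 ]
toolx+ [273.15569512 373.28661632]
```

View pics/gr.png

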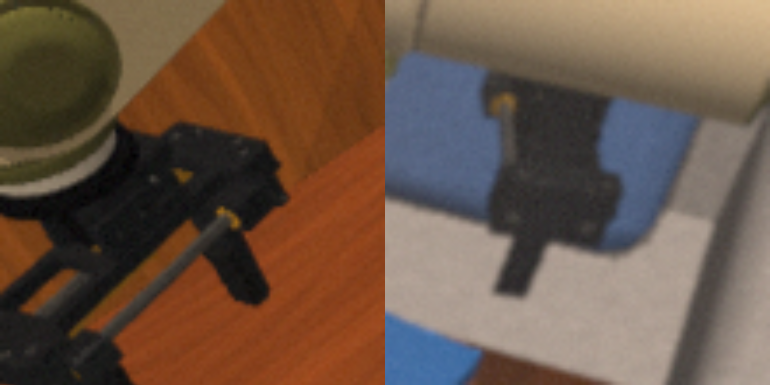

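The left panel shows the fingers and the long body running along the closing rods, so the 187 mm side lies along the closing axis. Closing across the row therefore keeps the body clear of the neighbouring tins. Next I'll do the green tin.

```bash
cat > act.py <<'E'
from rig import arm, grip, solver, sensors, cams, job
import numpy as np, cv2
ORI=np.array([2.2991622,2.14090111,0.])
H={'green':.140,'yellow':.115,'red':.090,'white':.065}
T={'green':(.4339,.0071),'yellow':(.4344,-.245),'red':(.4467,.1297),'white':(.4552,.2485)}
C={'green':(.6296,.1213),'yellow':(.6227,.0263),'red':(.6159,-.0681),'white':(.6093,-.1631)}
def st(k): return np.array(sensors.get_state()[k])
def pick(n):
    x,y=T[n]; z=H[n]-.025-.019
    arm.move_ptp([x,y,max(H[n]+.06,.22)],ORI)
    arm.move_linear([x,y,z+.07],vel=.2); arm.move_linear([x,y,z],vel=.08)
    grip(0.3); s=sensors.get_state(); print(n,'width mm',round(s['grip_width']*88,1),'F',round(float(np.max(s['gripper_force'])),1),'t',round(s['time'],1))
    arm.move_linear([x,y,z+.17],vel=.2)
    s=sensors.get_state(); print('lifted width',round(s['grip_width']*88,1),'fz',np.round(s['wrist_force'],1))
def place(n,off=(0,0)):
    x,y=np.array(C[n])+off; z=H[n]-.025-.019+.013
    arm.move_linear([x,y,z+.155],vel=.25); arm.move_linear([x,y,z+.02],vel=.2); arm.move_linear([x,y,z+.004],vel=.04)
    arm.hold(.2); f0=st('wrist_force')[2]
    for d in np.arange(.003,-.0031,-.001):
        arm.move_linear([x,y,z+d],vel=.02); f=st('wrist_force')[2]-f0
        if f>2: break
    print('touch d',round(d,4),'df',round(f,1)); arm.hold(.2)
    grip(0.85); arm.hold(.1); arm.move_linear([x,y,z+.06],vel=.12); arm.move_linear([x,y,z+.12],vel=.25)
    print('t',round(float(st('time')),1),'tcp',np.round(st('tcp_pos'),3))
def snap(tag):
    for n in ('scene','side'): cv2.imwrite(f'pics/{n}{tag}.png',cams.read_camera(n))
E
python3 - <<'E'
from act import *
pick('green'); snap('g1')
E
```

```text
green width mm 51.3 F 30.0 t 4.4
lifted width 51.4 fz [ 0.9 -0.9 -3.1]
```

```bash
python3 - <<'E'
from act import *
place('green')
arm.move_ptp([.434,-.1,.28],ORI)
snap('g2')
a=cv2.imread('pics/sceneg2.png')[110:290,225:445];b=cv2.imread('pics/sideg2.png')[90:290,190:410]
cv2.imwrite('pics/g2.png',np.hstack([cv2.resize(a,(396,324)),cv2.resize(b,(396,324))]))
E
```

```text
touch d -0.001 df 8.6
t 11.2 tcp [0.63  0.121 0.229]
```

View pics/g2.png

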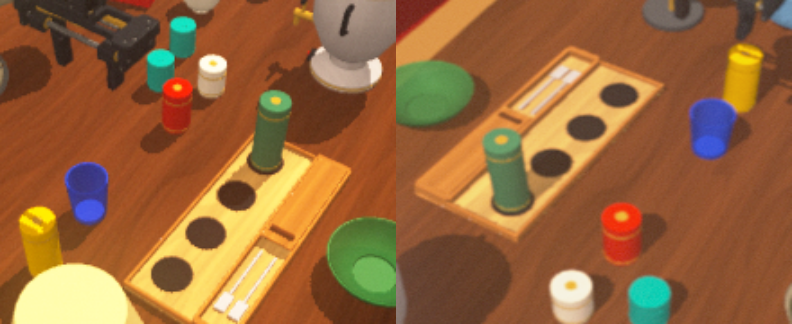

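Green stands upright on coaster 1, with the black rim visible all round and its dot at panel pixels (275,100) and (502,140). I'll check the centring numerically and then carry on with yellow.

```bash
sed -n '/^def dot/,/return/p' meas2.py > d.tmp; cat d.tmp >> vis.py
python3 - <<'E'
from act import *
from vis import *
M=[cams.camera_model(n) for n in ('scene','side')]
a=dot(cv2.imread('pics/sceneg2.png'),(377.3,165.1)); b=dot(cv2.imread('pics/sideg2.png'),(248.4,167.3))
print(a,b,tri(M[0],a,M[1],b))
pick('yellow'); place('yellow')
arm.move_ptp([.434,-.1,.28],ORI)
snap('y2')
a=cv2.imread('pics/sceney2.png')[110:290,225:445];b=cv2.imread('pics/sidey2.png')[90:290,190:410]
cv2.imwrite('pics/y2.png',np.hstack([cv2.resize(a,(396,324)),cv2.resize(b,(396,324))]))
E
```

```text
[377.63261534 165.20774457] [248.40915158 168.44049025] (array([0.63396954, 0.10915092, 0.16356539]), np.float64(0.0012909857778719948))
yellow width mm 51.3 F 30.0 t 15.2
lifted width 51.6 fz [ 0.7  0.1 -3. ]
touch d 0.0 df 2.1
t 22.1 tcp [0.623 0.026 0.204]
```

View pics/y2.png

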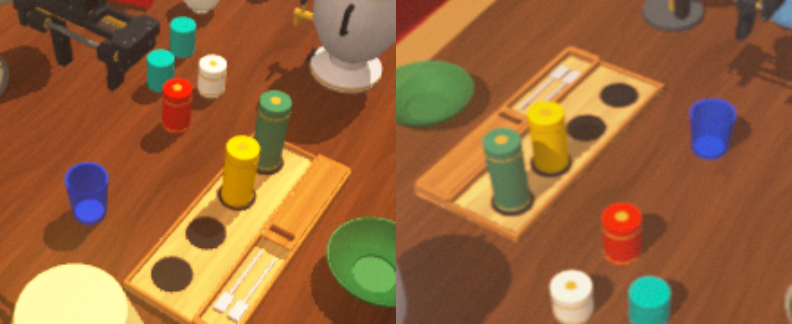

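Yellow stands upright on coaster 2. The side panel's vertical scale is 1.62, not the 1.8 I used, so my seed pixel for the green check was wrong. I'll re-measure both tins.

```bash
python3 - <<'E'
from act import *
from vis import *
M=[cams.camera_model(n) for n in ('scene','side')]
A,B=cv2.imread('pics/sceney2.png'),cv2.imread('pics/sidey2.png')
for n,p,q in [('green',(275,100),(502,140)),('yellow',(243,147),(546,110))]:
    a=dot(A,(225+p[0]/1.8,110+p[1]/1.8)); b=dot(B,(190+(q[0]-396)/1.8,90+q[1]/1.62)); P,e=tri(M[0],a,M[1],b)
    print(n,np.round(a,1),np.round(b,1),np.round(P,4),round(e,4),'vs coaster mm',np.round((P[:2]-C[n])*1e3,1))
E
```

```text
green [378.  165.4] [248.5 175.8] [0.6297 0.1208 0.1515] 0.0018 vs coaster mm [ 0.1 -0.5]
yellow [359.4 191.3] [272.8 158.8] [0.6222 0.0248 0.1262] 0.0001 vs coaster mm [-0.5 -1.5]
```

Both tins are centred within 2 mm. Next are red and then white.

```bash
python3 - <<'E'
from act import *
pick('red'); place('red')
pick('white'); place('white')
arm.move_ptp([.434,-.1,.28],ORI)
snap('w2')
a=cv2.imread('pics/scenew2.png')[110:310,225:445];b=cv2.imread('pics/sidew2.png')[90:290,190:410]
cv2.imwrite('pics/w2.png',np.hstack([cv2.resize(a,(396,360)),cv2.resize(b,(396,360))]))
E
```

```text
red width mm 51.5 F 30.0 t 26.3
lifted width 51.7 fz [-0.2 -0.5 -1.9]
touch d 0.0 df 2.2
t 32.9 tcp [ 0.616 -0.068  0.179]
white width mm 51.5 F 30.0 t 36.5
lifted width 51.4 fz [ 0.1 -0.1 -0.4]
touch d 0.0 df 2.5
t 43.9 tcp [ 0.609 -0.163  0.154]
```

View pics/w2.png

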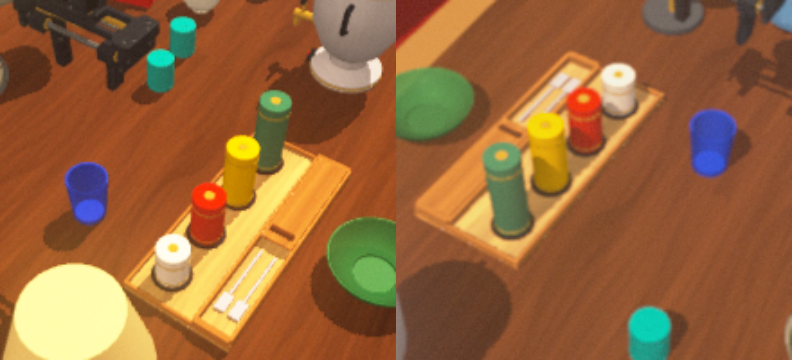

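All four tins stand upright in order. The dots in the left panel are white (173,247), red (209,196), yellow (242,147) and green (275,100). The cup at (88,190) and the turquoise pair have not moved. I'll run a last centring check and hand in if it passes.

```bash
python3 - <<'E'
from act import *
from vis import *
M=[cams.camera_model(n) for n in ('scene','side')]
A,B=cv2.imread('pics/scenew2.png'),cv2.imread('pics/sidew2.png'); ok=True
for n,p,q in [('green',(275,100),(502,156)),('yellow',(243,147),(546,124)),('red',(209,196),(584,100)),('white',(173,247),(618,75))]:
    a=dot(A,(225+p[0]/1.8,110+p[1]/1.8)); b=dot(B,(190+(q[0]-396)/1.8,90+q[1]/1.8)); P,e=tri(M[0],a,M[1],b)
    d=(P[:2]-C[n])*1e3; ok&=bool(np.hypot(*d)<5); print(n,np.round(P,4),round(e,4),np.round(d,1))
s=sensors.get_state(); print(np.round(s['wrist_force'],1),np.abs(s['joint_vel']).max(),s['time'])
if ok: arm.hold(.3); print(job.sign_off())
E
```

```text
green [0.6293 0.1216 0.1507] 0.0019 [-0.3  0.3]
yellow [0.6222 0.025  0.1259] 0.0001 [-0.5 -1.3]
red [ 0.6158 -0.0673  0.0998] 0.0007 [-0.1  0.8]
white [ 0.6095 -0.1628  0.0758] 0.0008 [0.2 0.3]
[ 0.3 -0.2  0.3] 0.004039382174050573 44.8917
the job is handed in; nothing more can be done
None
```

All four tins stand upright on their coasters, green, yellow, red, white from the samovar end, each within 1.5 mm of its measured coaster centre; the cup was left where it stood, and the job was handed in at about 45 s.

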